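# Find which way the sample pot's cap undoes

## Robot

A 6-joint arm with a two-finger parallel gripper is mounted at the origin on a cart in front of the work surface, level with it; the furniture and walls round the work are solid. World frame = base frame: x ahead of the robot, y to its left, z up, the work surface at z = 0. Lengths are in m, angles in rad, forces in N, time in s.
With the tool pointing down it reaches from about 0.375 to 0.925 m from the base axis. Payload 5.7 kg.
Tool frame: the origin (TCP) lies between the finger pads; the fingertips stand 17 mm ahead of it and the grasp point (between the pads) lies 2 mm behind it (bot.nose_length is the distance from the TCP to the fingertips, in m); z points along the fingers, y is the line along which they close (so a half turn about z gives the same grasp; the last joint's range is limited). The gripper opens to 85 mm and grips with 20 to 120 N. Pads are 22 mm wide; open, the fingers measure 114 mm over their backs; the gripper's body (76 mm by 85 mm) begins 54 mm behind the grasp point. The pads swing forward as they close: fully open they stand 13 mm farther back than shut.
Start: joints at [1.226, 0.359, 1.51, -0, 1.272, -0.115], TCP at [0.137, 0.584, 0.248] pointing down, gripper open.
Joint ranges: [-2.97, 2.97], [-1.01, 2.36], [0.21, 2.38], [-0.96, 4.11], [0.2, 2.71], [-2.98, 2.98]. Speed limits (rad/s): [2.39, 2.39, 3.14, 3.14, 3.14, 3.14].

## Interface

Orientations are given as [roll, pitch, yaw] about the fixed x, y, z axes, in that order (R = Rz(yaw) Ry(pitch) Rx(roll)).
In Python, from workcell import bot, viewer gives the robot as it stands.
- The arm moves only by the tool drive_tool, never from a script. Its argument "series" is a list of rows, each a list of 5 numbers: the closure, from -1 (fully open) to 1 (shut), so that 0 is half open, then the shift along the tool's x, y, z in cm, then the turn about the tool's z in rad. In form: [[hand, x, y, z, turn], ...]. A call has 1 to 20 rows; each row shifts and turns the commanded pose from where the row before left it, along the tool's axes as they then stand; what a row does not reach is not made up. A row lasts 1/8 s, in which the tool goes at most 62.5 mm and 10.7 degrees, less where a joint would pass 70% of its speed; a pose out of reach is approached as far as the arm can. A call is refused whole if a number of a shift passes 6.25 or a number of a turn 0.188, either way. A call with a gripper value outside its range is refused whole. The fingers move at their own pace and stop on an object; the grip force is fixed at half the most. Time passes only in rows, so rows that do not move let the fingers close. It gives the time, the measured TCP pose, the force, the opening and the grip force at its end, in the units of the state.
- bot.get_obs(): the state, without advancing time (a new reading comes with each control period).
- viewer.read_camera(name): name is "scene" or "top"; returns (picture, depth): 384x512x3 uint8, red, green, blue; 384x512 float32, m along the optical axis (not along the pixel's ray), 0 where there is no reading.
- viewer.camera_info(name): a dict with "camera_matrix" (3x3 intrinsics, pixels), "k1" (the pictures are not rectified: a ray, as slopes to the right and down, at radius r is drawn at 1 + k1 r^2 times it, then the intrinsics apply), "T" (4x4, takes a point from camera to world coordinates). Camera axes: x right, y up, looking along -z (the intrinsics and any distortion apply to the point x, -y, -z); pixel columns grow to the right and rows downward; lengths in m; the calibration is good to about 2 mm. A picture is of the moment at which its call begins. camera_info takes no time and is no camera call.
- bot.finish_job(): hands the job in; it is judged then, once.
The state is a dict: "time_s": time; "joints": joint angles; "dq": joint speeds; "tau": joint torques, N m; "tcp_pos": TCP position; "tool_rot": TCP orientation; "ft_force": force on the tool from outside, world axes, zero at the start; "wrist_torque": the same for the moment, N m; "grip_width": finger opening in m; "gripper_force": force on a finger pad.
Only numpy, scipy, OpenCV 4.12 (cv2) and the standard library are available. Lean on these libraries where they do the work, as an engineer would, in place of code of your own. Each camera call takes 0.05 s, during which the arm holds its last target. There are 200 camera calls.

## Task

Put the capped square sample pot into the square pocket of the wooden holder so that it stands flat, square and fully home. There undo its cap, which turns one way only: pots come with either hand of thread and it does not show, so feel gently which way it gives, turn it that way, and never force it against its stop. Lift the cap straight off, leaving the pot home in the holder, and finish still holding the cap in the gripper, upright and still, about 10 cm above the pot; do not disturb the other things on the table.

Things in the scene. Friction and masses are not known exactly. Their poses are not given: they have to be found in the camera images.
- pot: Loose square aluminium sample pot, about 0.32 kg: body 58x58 mm, 34 mm high, round neck above it; 74 mm tall with its cap on. Origin: centre of its underside; z up, x and y square to its sides. The capped pot may be lifted by its cap: it hangs from it, upright, loose in yaw by the cap's play.
- neck (a point): Centre of the neck's top, 53 mm above the pot's underside. Lips on the neck hold two lugs in the cap. Cap angle 0: bar along the pot's x; it starts within 5 degrees of 0. In the undoing direction it turns freely, and lifts straight off between 55 and 110 degrees (75 is ample). The other way a hard stop blocks it after 15 to 20 degrees. It does not climb as it turns; 1 mm up-down play.
- cap: Dark steel round ribbed cap on the pot, 54 mm across, 23 mm high without its bar, 0.18 kg. Origin: centre of its lower rim, z up, x along the bar; on the pot it lies 35 mm above the pot's underside. Turning freely takes under 0.1 N m; against the stop the torque climbs by roughly 0.4 N m per 0.1 rad of wrist, and over about 1 N m is forcing.
- bar (a point): Top centre of the cap's straight thumb bar, 39 mm above the cap's origin; the bar is 44 mm long (x), 12 mm wide (y), 16 mm high, to be gripped across its width.
- holder: Wooden block fixed to the table, 100x100x20 mm, with a square pocket in its top that takes the pot's foot in any of four quarter turns and keeps it from turning: 60.4 mm square, 14 mm deep, with a lead-in sloping over its top 6 mm, 5 mm wide, round its mouth. Origin: centre of the underside; x and y square to the pocket's sides.
- pocket (a point): Centre of the pocket's floor, 6 mm above the table; axes as the holder's.
- pencil: yellow pencil, 8x168 mm, lying; bystander, origin at the centre of its underside
- loupe: folded metal pocket loupe, 34x45x14 mm; bystander, origin at the centre of its underside
- tag_stack: stack of paper tags, 44x63x10 mm; bystander, origin at the centre of its underside
- scale_bar: black and white chequered scale bar, 24x110x9 mm; bystander, origin at the centre of its underside
- tape_roll: blue roll of tape, 83 mm across, 24 mm high, lying flat; bystander, origin at the centre of its underside
- vial: glass vial with black top, 27 mm across, 69 mm tall, standing; bystander, origin at the centre of its underside
- canister: small black canister with grey lid, 34 mm across, 51 mm tall, standing; bystander, origin at the centre of its underside
Things that resemble listed ones, but are neither listed nor needed, are in the scene too. What is shaped like the pot but yellow is not meant.

How it is judged:
By the outcome, as a careful person would: the job done as asked, in the order asked, and still so for the second after the job is handed in, while the arm keeps its last pose, push and grip.
It also fails if it takes over 58 s, if anything falls off the work surface, if the arm or the gripper's body presses on something with over 40 N, if the wrist force passes 120 N, or if a joint passes its speed limit or range.

## Working session

There is one attempt and no reset: what is moved stays moved. The work goes in short steps, Python scripts to look and compute and a tool call to move; the robot and the scene stay as the last step left them, time stands still between calls to the robot, and variables do not carry over. Pictures are saved under pics/ and viewed, at most 10 in all, crops included, and the job is handed in when it is done.

Besides the shell and the picture viewer there is one more tool, called after "Call:" as name([rows], argument=value, ...), one row to a line, values as JSON. drive_tool: Moves the arm, as the interface text tells. Its arguments: {"type":"object","properties":{"series":{"type":"array"}},"required":["series"]}

```bash
mkdir -p pics; cat > h.py <<'E'
from workcell import bot, viewer
import numpy as np, cv2
def grab(n):
    p,d=viewer.read_camera(n); np.savez('/tmp/'+n,p=p,d=d); return p,d
def save(img,f,s=1):
    cv2.imwrite('pics/'+f,cv2.resize(img[:,:,::-1],None,fx=s,fy=s,interpolation=cv2.INTER_CUBIC))
def ray(n,u,v):
    c=viewer.camera_info(n);K=np.array(c['camera_matrix'],float)
    s=cv2.undistortPoints(np.array([[[u,v]]],float),K,np.array([c['k1'],0,0,0,0.]))[0,0]
    return np.array([s[0],-s[1],-1.]),np.array(c['T'])
def onz(n,u,v,z):
    r,T=ray(n,u,v);d=T[:3,:3]@r;o=T[:3,3];return o+d*(z-o[2])/d[2]
def cloud(n,p,d):
    c=viewer.camera_info(n);K=np.array(c['camera_matrix'],float);T=np.array(c['T'])
    vv,uu=np.mgrid[:d.shape[0],:d.shape[1]]
    s=cv2.undistortPoints(np.stack([uu.ravel(),vv.ravel()],1)[:,None].astype(float),K,np.array([c['k1'],0,0,0,0.]))[:,0]
    P=np.c_[s[:,0],-s[:,1],-np.ones(len(s))]*d.ravel()[:,None]
    return (P@T[:3,:3].T+T[:3,3]).reshape(d.shape+(3,))
E
python3 - <<'E'
from h import *
for n in('scene','top'):
    p,d=grab(n); save(p,n+'0.png',1.5)
    c=viewer.camera_info(n);print(n,c['camera_matrix'],c['k1'],np.round(c['T'],3).tolist())
print(bot.get_obs())
E
```

```text
scene [[370.86201498   0.         255.48917898]
 [  0.         370.86201498 189.90297588]
 [  0.           0.           1.        ]] -0.04899183278731117 [[0.85, 0.292, -0.437, 0.095], [-0.526, 0.448, -0.723, -0.835], [-0.016, 0.845, 0.535, 0.576], [0.0, 0.0, 0.0, 1.0]]
top [[494.22507069   0.         256.67383037]
 [  0.         494.22507069 195.88446315]
 [  0.           0.           1.        ]] -0.05828168557537996 [[0.005, 0.988, -0.156, 0.275], [-1.0, 0.007, 0.015, -0.141], [0.016, 0.156, 0.988, 1.592], [0.0, 0.0, 0.0, 1.0]]
{'time_s': 0.1, 'joints': array([ 1.22590165e+00,  3.59466521e-01,  1.51133879e+00, -2.91454845e-05,
        1.27250621e+00, -1.15118704e-01]), 'dq': array([-0.00221828, -0.00165717, -0.00177502,  0.00052909,  0.0001756 ,
       -0.00026528]), 'tau': array([-4.61857653e-04, -5.28653884e+01, -2.79349887e+01, -2.86011764e-04,
        5.22297865e-03,  4.40268366e-05]), 'tcp_pos': array([0.1364811 , 0.58365984, 0.2475121 ]), 'tool_rot': array([-3.13988196e+00, -1.69777545e-04,  2.91182512e+00]), 'ft_force': array([0.46585871, 0.65362664, 0.13076899]), 'wrist_torque': array([-0.02373916, -0.00581386,  0.07158576]), 'gripper_force': 0.0, 'grip_width': 0.08512650679822628}
```

View pics/top0.png

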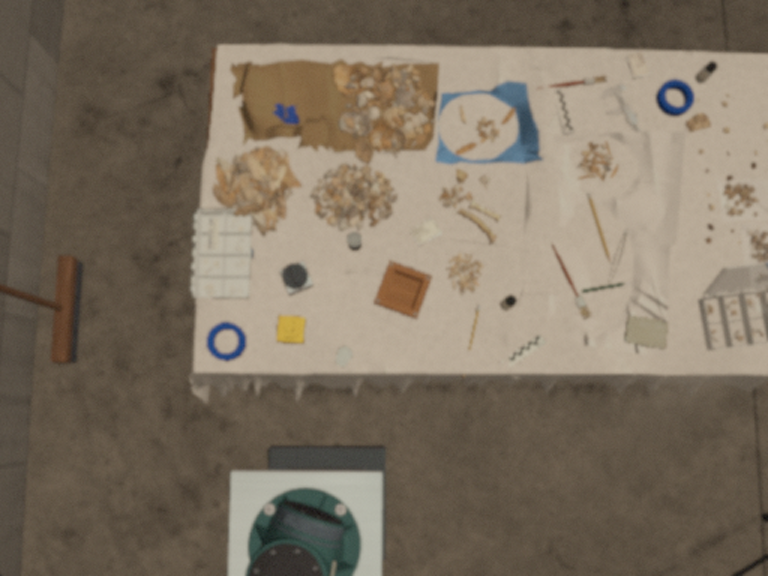

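View pics/scene0.png

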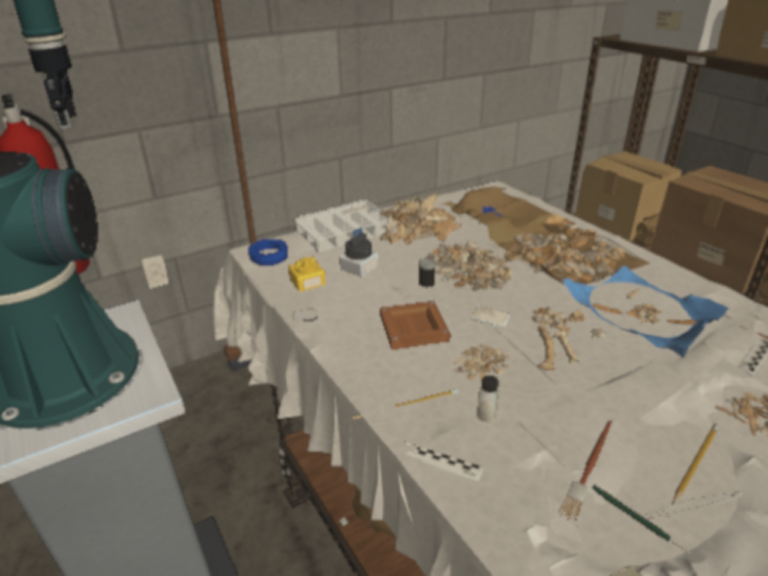

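The overview shows the pot (top picture 1.5x at (294,276), scene at (358,252)), the yellow decoy, and the holder (top at (403,289)). I'll enlarge these.

```bash
python3 - <<'E'
from h import *
S=np.load('/tmp/scene.npz');T=np.load('/tmp/top.npz')
a=cv2.resize(S['p'][140:240,190:310],None,fx=6,fy=6,interpolation=cv2.INTER_CUBIC)[:, :720]
save(a,'sc1.png')
a=cv2.resize(T['p'][155:220,170:300],None,fx=6,fy=6,interpolation=cv2.INTER_CUBIC)
save(a,'tc1.png')
for n,D in(('scene',S),('top',T)):
    c=cloud(n,D['p'],D['d'])
    m=(D['d']>0)&(c[...,0]>.35)&(c[...,0]<.85)&(abs(c[...,1])<.5)
    print(n,'table z',np.median(c[m][:,2]))
    # holder: brown top
    p=D['p'].astype(int);h=cv2.cvtColor(D['p'],cv2.COLOR_RGB2HSV)
    hm=m&(p[...,0]-p[...,2]>50)&(c[...,2]>.014)&(c[...,2]<.03)&(h[...,2]<190)&(np.hypot(c[...,0]-.53,c[...,1]+.23+.0)<.3)
    q=c[hm];print(len(q),q.mean(0) if len(q) else '')
    if len(q): 
        cc=cv2.minAreaRect(q[:,:2].astype(np.float32)*1000);print('holderrect',cc)
    pm=m&(c[...,2]>.045)&(h[...,2]<110); 
    num,l,st,ce=cv2.connectedComponentsWithStats(pm.astype(np.uint8))
    for i in range(1,num):
        if st[i,4]>15:
            q=c[l==i];print('dark',ce[i],st[i,4],np.round(q.mean(0),3),np.round(q.min(0),3),np.round(q.max(0),3))
E
```

```text
scene table z 0.003386633524407656
669 [ 0.55164074 -0.19020138  0.01954877]
holderrect ((607.6160888671875, -132.9694061279297), (320.7431640625, 421.9320373535156), 10.824114799499512)
dark [238.59278351 163.19587629] 194 [0.553 0.016 0.06 ] [ 0.53  -0.002  0.045] [0.58  0.046 0.076]
dark [325.89908257 255.52293578] 109 [ 0.502 -0.431  0.065] [ 0.494 -0.44   0.052] [ 0.514 -0.419  0.071]
top table z 0.0036322440319296323
792 [ 0.60720505 -0.1645337   0.01963541]
holderrect ((572.3086547851562, -174.96157836914062), (380.3485107421875, 427.2472839355469), 71.4970474243164)
dark [196.08  183.545] 200 [0.555 0.026 0.06 ] [0.532 0.001 0.046] [0.581 0.051 0.077]
dark [339.51219512 200.41463415] 41 [ 0.504 -0.424  0.065] [ 0.496 -0.435  0.047] [ 0.515 -0.415  0.075]
```

View pics/sc1.png

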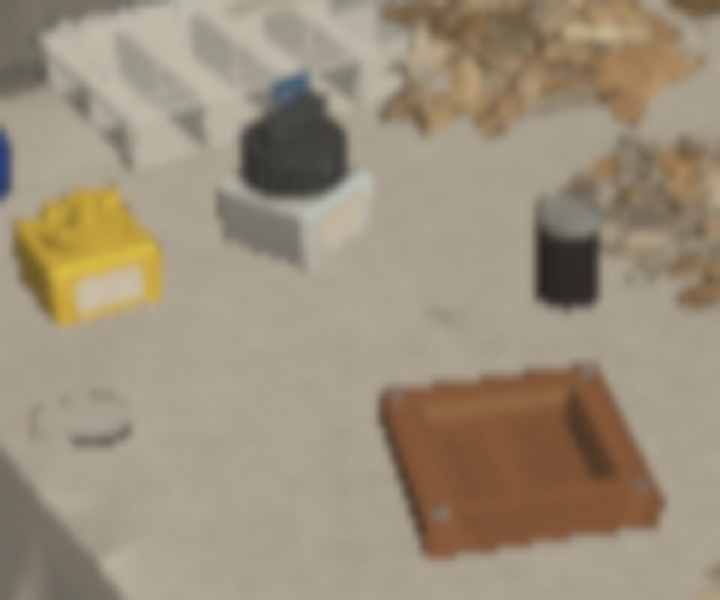

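View pics/tc1.png

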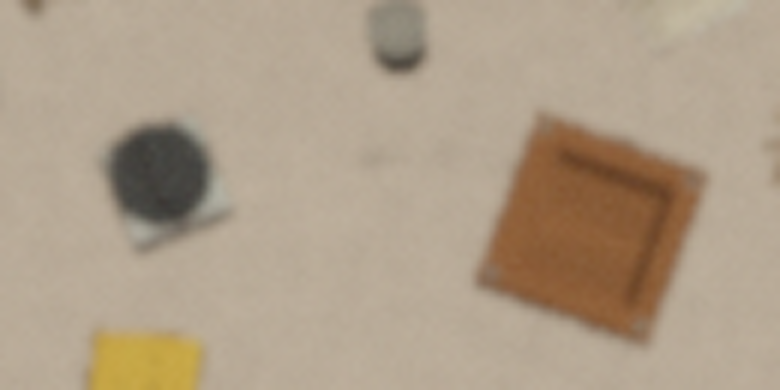

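Scene crop (6x): the pot's top corners are about (220,188), (308,222) and (371,180). The holder screws are at (397,395), (587,370), (640,485) and (440,512). In the top crop the cap centre is about (161,172), the body corners are (140,248) and (232,208), and the holder corners are (540,112), (708,178), (648,343) and (478,283).

```bash
python3 - <<'E'
from h import *
o={'scene':(190,140),'top':(170,155)}
def f(n,U,V,z): return onz(n,(U+.5)/6-.5+o[n][0],(V+.5)/6-.5+o[n][1],z)
def show(l,n,pts,z):
    q=np.array([f(n,*p,z)[:2] for p in pts]);e=np.diff(q,axis=0)
    print(l,n,np.round(q,4).tolist(),'mean',np.round(q.mean(0),4),'edge len',np.round(np.hypot(*e.T),4),'ang90',np.round(np.degrees(np.arctan2(e[:,1],e[:,0]))%90,1))
show('holder','top',[(540,112),(708,178),(648,343),(478,283),(540,112)][:4],.02)
show('screws','top',[(547,124),(697,180),(640,325),(490,272)],.02)
show('screws','scene',[(397,395),(587,370),(640,485),(440,512)],.02)
show('body','top',[(140,248),(232,208)],.034)
show('body','scene',[(220,188),(308,222),(371,180)],.034)
show('bodybot','scene',[(225,240),(305,268),(370,222)],.0)
show('cap','top',[(161,172),(161,172)],.058)
for n in('scene','top'):
    D=np.load('/tmp/%s.npz'%n);c=cloud(n,D['p'],D['d'])
    m=(np.hypot(c[...,0]-.555,c[...,1]-.02)<.045)&(c[...,2]>.064)
    q=c[m];print(n,len(q),q.mean(0))
    if len(q)>4:
        e=q[:,:2]-q[:,:2].mean(0);w,v=np.linalg.eigh(e.T@e);print('bar ang',np.degrees(np.arctan2(v[1,1],v[0,1])),np.sqrt(w/len(q)),cv2.minAreaRect(q[:,:2].astype(np.float32)*1000))
    m=(np.hypot(c[...,0]-.555,c[...,1]-.02)<.05)&(c[...,2]>.028)
    q=c[m];print('pot all',cv2.minAreaRect(q[:,:2].astype(np.float32)*1000))
    h=cv2.cvtColor(D['p'],cv2.COLOR_RGB2HSV)
    m=(np.hypot(c[...,0]-.54,c[...,1]+.2)<.14)&(c[...,2]>.015)&(c[...,2]<.026)&(h[...,1]>110)
    q=c[m];print('holder',len(q),cv2.minAreaRect(q[:,:2].astype(np.float32)*1000))
E
```

```text
holder top [[0.5982, -0.1743], [0.5626, -0.2651], [0.4728, -0.2325], [0.5045, -0.1415]] mean [ 0.5345 -0.2034] edge len [0.0975 0.0956 0.0964] ang90 [68.6 70.1 70.8]
screws top [[0.5916, -0.1781], [0.5615, -0.2591], [0.4824, -0.2283], [0.5105, -0.1479]] mean [ 0.5365 -0.2034] edge len [0.0864 0.0849 0.0852] ang90 [69.6 68.7 70.7]
screws scene [[0.5103, -0.1478], [0.5915, -0.1773], [0.5602, -0.258], [0.481, -0.2284]] mean [ 0.5358 -0.2029] edge len [0.0864 0.0865 0.0845] ang90 [70.  68.7 69.5]
body top [[0.52, 0.0382], [0.5419, -0.0102]] mean [0.5309 0.014 ] edge len [0.0532] ang90 [24.3]
body scene [[0.5211, 0.0364], [0.5411, -0.0168], [0.5881, 0.002]] mean [0.5501 0.0072] edge len [0.0568 0.0507] ang90 [20.6 21.8]
bodybot scene [[0.5247, 0.0419], [0.5452, -0.0041], [0.5957, 0.017]] mean [0.5552 0.0183] edge len [0.0504 0.0547] ang90 [24.  22.6]
cap top [[0.5567, 0.0254], [0.5567, 0.0254]] mean [0.5567 0.0254] edge len [0.] ang90 [0.]
scene 54 [0.55510043 0.02276433 0.07135112]
bar ang -160.2306991112502 [0.00337514 0.01288824] ((557.2596435546875, 25.933561325073242), (40.96599578857422, 14.74804973602295), 23.41521453857422)
pot all ((555.5087890625, 25.472436904907227), (56.02824783325195, 58.74502182006836), 24.87166404724121)
holder 554 ((533.2360229492188, -205.37596130371094), (98.52243041992188, 97.79695129394531), 70.32247924804688)
top 56 [0.55847251 0.02790055 0.07146291]
bar ang -157.1371037822024 [0.00458127 0.01284087] ((558.7561645507812, 26.659807205200195), (38.690399169921875, 31.376615524291992), 57.00446319580078)
pot all ((558.3441772460938, 27.76772689819336), (58.70798110961914, 58.34556579589844), 24.67698097229004)
holder 354 ((535.0255737304688, -202.36903381347656), (93.43620300292969, 95.62592315673828), 70.81950378417969)
```

```bash
cat >> h.py <<'E'
def go(x,y,z,yawdeg):
    o=bot.get_obs();p=o['tcp_pos'];yw=o['tool_rot'][2]
    D=np.array([x,y,z])-p;t=-(np.radians(yawdeg)-yw);t=(t+np.pi)%(2*np.pi)-np.pi
    c,s=np.cos(yw),np.sin(yw)
    print('t',o['time_s'],'tcp',np.round(p,4),'yaw',np.degrees(yw).round(2),'rot',np.round(o['tool_rot'],4),'grip',round(o['grip_width'],4),'F',np.round(o['ft_force'],2),'M',np.round(o['wrist_torque'],3),'q6',o['joints'][5].round(3))
    print('shift cm',np.round(100*np.array([D@[c,s,0],D@[s,-c,0],-D[2]]),2),'then turn',round(t,4))
E
python3 - <<'E'
from h import *
print(bot.nose_length); go(.557,.0245,.16,23)
D=np.load('/tmp/scene.npz');c=cloud('scene',D['p'],D['d']);print(c[155,236:242],D['p'][155,236:242])
E
```

```text
0.017
t 0.1 tcp [0.1365 0.5837 0.2475] yaw 166.84 rot [-3.1399e+00 -2.0000e-04  2.9118e+00] grip 0.0851 F [0.47 0.65 0.13] M [-0.024 -0.006  0.072] q6 -0.115
shift cm [-53.68 -44.87   8.75] then turn 2.5104
[[0.60153225 0.12125014 0.02850011]
 [0.60534489 0.12149715 0.02732346]
 [0.61001106 0.12330359 0.02524566]
 [0.61384357 0.12352059 0.02407634]
 [0.56914395 0.03473893 0.074292  ]
 [0.57208452 0.03391042 0.07381695]] [[ 79  94 112]
 [ 86  99 114]
 [ 80  94 109]
 [ 74  85  97]
 [ 73  82  91]
 [ 86  89  91]]
```

Call:
drive_tool([
  [-1, 0, 0, 0, 0.179],
  [-1, 0, 0, 0, 0.179],
  [-1, 0, 0, 0, 0.179],
  [-1, 0, 0, 0, 0.179],
  [-1, 0, 0, 0, 0.179],
  [-1, 0, 0, 0, 0.179],
  [-1, 0, 0, 0, 0.179],
  [-1, 0, 0, 0, 0.179],
  [-1, 0, 0, 0, 0.179],
  [-1, 0, 0, 0, 0.179],
  [-1, 0, 0, 0, 0.179],
  [-1, 0, 0, 0, 0.179],
  [-1, 0, 0, 0, 0.179],
  [-1, 0, 0, 0, 0.179],
])

```text
time_s: 1.85
tcp_pos: [0.1365, 0.5838, 0.2478]
tool_rot: [3.141, 0.001, 0.4]
ft_force: [0.5, 0.0, -0.3]
grip_width: 0.085
gripper_force: 0.0
```

```bash
python3 -c "
from h import *
go(.557,.0245,.16,23)"
```

```text
t 1.85 tcp [0.1365 0.5838 0.2478] yaw 22.91 rot [3.1407e+00 8.0000e-04 3.9990e-01] grip 0.085 F [ 0.5   0.04 -0.32] M [ 0.025 -0.032  0.022] q6 2.397
shift cm [16.95 67.89  8.78] then turn -0.0015
```

Call:
drive_tool([
  [-1, 0.85, 3.39, 0.44, 0],
  [-1, 0.85, 3.39, 0.44, 0],
  [-1, 0.85, 3.39, 0.44, 0],
  [-1, 0.85, 3.39, 0.44, 0],
  [-1, 0.85, 3.39, 0.44, 0],
  [-1, 0.85, 3.39, 0.44, 0],
  [-1, 0.85, 3.39, 0.44, 0],
  [-1, 0.85, 3.39, 0.44, 0],
  [-1, 0.85, 3.39, 0.44, 0],
  [-1, 0.85, 3.39, 0.44, 0],
  [-1, 0.85, 3.39, 0.44, 0],
  [-1, 0.85, 3.39, 0.44, 0],
  [-1, 0.85, 3.39, 0.44, 0],
  [-1, 0.85, 3.39, 0.44, 0],
  [-1, 0.85, 3.39, 0.44, 0],
  [-1, 0.85, 3.39, 0.44, 0],
  [-1, 0.85, 3.39, 0.44, 0],
  [-1, 0.85, 3.39, 0.44, 0],
  [-1, 0.85, 3.39, 0.44, 0],
  [-1, 0.85, 3.39, 0.44, 0],
])

```text
time_s: 4.35
tcp_pos: [0.5608, 0.0274, 0.1598]
tool_rot: [-3.141, 0.001, 0.406]
ft_force: [0.2, -0.4, -0.5]
grip_width: 0.0857
gripper_force: 0.0
```

Call:
drive_tool([
  [-1, 0, 0, 0, 0],
  [-1, 0, 0, 0, 0],
])

```text
time_s: 4.6
tcp_pos: [0.5596, 0.0287, 0.1599]
tool_rot: [-3.141, 0.001, 0.405]
ft_force: [0.3, -1.5, 0.1]
grip_width: 0.0857
gripper_force: 0.0
```

```bash
python3 - <<'E'
from h import *
go(.557,.0245,.034,23)
p,d=grab('scene'); save(p[90:210,170:310],'s2.png',5.5)
c=cloud('scene',p,d); q=c[(c[...,2]>.11)&(d>0)&(np.hypot(c[...,0]-.557,c[...,1]-.0245)<.08)]; print(q.min(0),np.sort(q[:,2])[:10])
E
```

```text
t 4.6 tcp [0.5596 0.0287 0.1599] yaw 23.23 rot [-3.1406e+00  1.4000e-03  4.0540e-01] grip 0.0857 F [ 0.34 -1.54  0.15] M [ 0.045  0.019 -0.001] q6 1.093
shift cm [-0.4   0.28 12.59] then turn 0.0039
[ 0.4923583  -0.04474306  0.15377456] [0.15377456 0.15433018 0.15471224 0.15602374 0.15693815 0.15697749
 0.15704097 0.1570712  0.15717394 0.15844336]
```

View pics/s2.png

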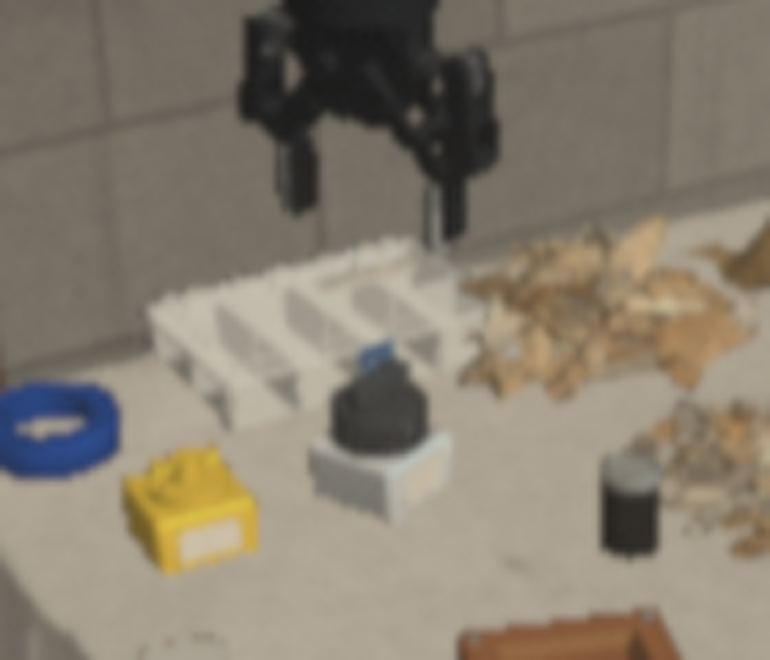

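Call:
drive_tool([
  [-1, -0.4, 0.28, 0.5, 0],
  [-1, 0, 0, 1.6, 0],
  [-1, 0, 0, 1.6, 0],
  [-1, 0, 0, 1.6, 0],
  [-1, 0, 0, 1.6, 0],
  [-1, 0, 0, 1.6, 0],
  [-1, 0, 0, 1.6, 0],
  [-1, 0, 0, 1.6, 0],
  [-1, 0, 0, 1.0, 0],
  [-1, 0, 0, 0.5, 0],
  [-1, 0, 0, 0, 0],
])

```text
time_s: 6.02
tcp_pos: [0.5579, 0.0242, 0.0281]
tool_rot: [3.142, 0.0, 0.406]
ft_force: [-0.1, -0.6, 0.5]
grip_width: 0.0856
gripper_force: 0.0
```

```bash
python3 - <<'E'
from h import *
go(.557,.0245,.028,23)
p,d=grab('scene'); save(p[110:220,180:300],'s3.png',6)
E
```

```text
t 6.025 tcp [0.5579 0.0242 0.0281] yaw 23.25 rot [3.1416e+00 3.0000e-04 4.0580e-01] grip 0.0856 F [-0.06 -0.59  0.46] M [-0.015 -0.018 -0.006] q6 1.085
shift cm [-0.07 -0.07  0.01] then turn 0.0044
```

View pics/s3.png

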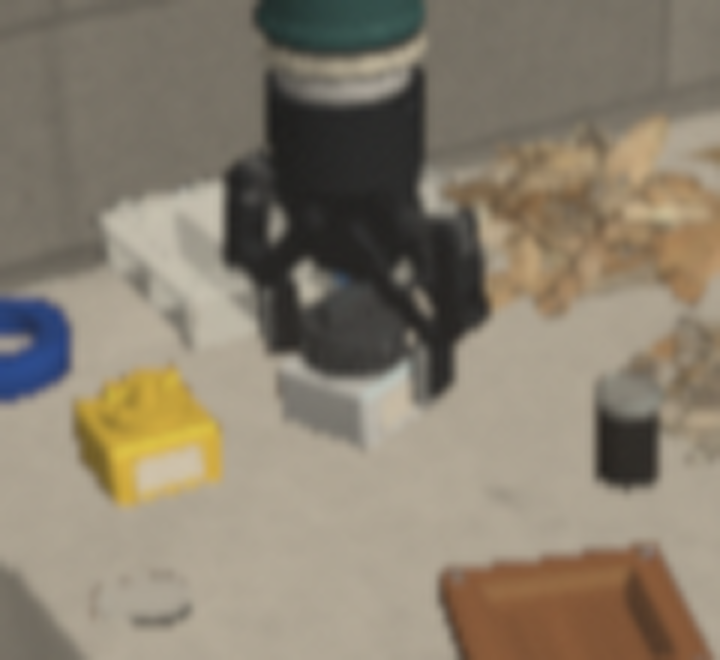

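The open fingers straddle the pot body, near finger at about (432,375), with no contact. Closing.

Call:
drive_tool([
  [1, 0, 0, 0, 0],
  [1, 0, 0, 0, 0],
  [1, 0, 0, 0, 0],
  [1, 0, 0, 0, 0],
  [1, 0, 0, 0, 0],
  [1, 0, 0, 0, 0],
  [1, 0, 0, 0, 0],
  [1, 0, 0, 0, 0],
])

```text
time_s: 7.08
tcp_pos: [0.558, 0.0245, 0.0291]
tool_rot: [3.142, -0.001, 0.406]
ft_force: [-1.7, 2.6, 6.5]
grip_width: 0.0567
gripper_force: 64.2
```

```bash
python3 - <<'E'
from h import *
go(.557,.0245,.028,23)
p,d=grab('scene'); save(p[110:220,180:300],'s4.png',6)
E
```

```text
t 7.075 tcp [0.558  0.0245 0.0291] yaw 23.24 rot [ 3.1416e+00 -6.0000e-04  4.0570e-01] grip 0.0567 F [-1.7   2.56  6.55] M [ 0.251  0.215 -0.049] q6 1.085
shift cm [-0.09 -0.04  0.11] then turn 0.0042
```

View pics/s4.png

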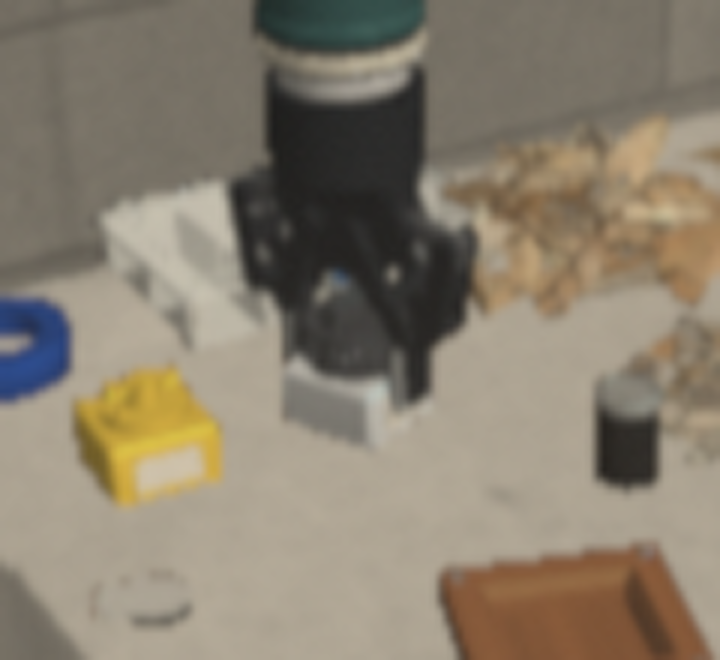

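Closed squarely on the pot body, near face corner at about (383,440). Lifting.

Call:
drive_tool([
  [1, 0, 0, -0.5, 0],
  [1, 0, 0, -1, 0],
  [1, 0, 0, -1.5, 0],
  [1, 0, 0, -1.5, 0],
  [1, 0, 0, -1.5, 0],
  [1, 0, 0, -1.5, 0],
  [1, 0, 0, -1.5, 0],
  [1, 0, 0, -1.5, 0],
  [1, 0, 0, -0.5, 0],
  [1, 0, 0, 0, 0],
])

```text
time_s: 8.38
tcp_pos: [0.5581, 0.0242, 0.1386]
tool_rot: [3.141, -0.0, 0.406]
ft_force: [-0.4, 0.2, -5.8]
grip_width: 0.0568
gripper_force: 65.7
```

```bash
python3 - <<'E'
from h import *
go(.5355,-.2035,.14,69.5)
E
```

```text
t 8.375 tcp [0.5581 0.0242 0.1386] yaw 23.25 rot [ 3.1413e+00 -4.0000e-04  4.0580e-01] grip 0.0568 F [-0.4   0.18 -5.81] M [ 0.007 -0.007  0.002] q6 1.085
shift cm [-11.06  20.03  -0.14] then turn -0.8072
```

Call:
drive_tool([
  [1, -0.92, 1.67, 0, 0],
  [1, -0.92, 1.67, 0, 0],
  [1, -0.92, 1.67, 0, 0],
  [1, -0.92, 1.67, 0, 0],
  [1, -0.92, 1.67, 0, 0],
  [1, -0.92, 1.67, 0, 0],
  [1, -0.92, 1.67, 0, 0],
  [1, -0.92, 1.67, 0, 0],
  [1, -0.92, 1.67, 0, 0],
  [1, -0.92, 1.67, 0, 0],
  [1, -0.92, 1.67, 0, 0],
  [1, -0.92, 1.67, 0, 0],
  [1, 0, 0, 0, -0.135],
  [1, 0, 0, 0, -0.135],
  [1, 0, 0, 0, -0.135],
  [1, 0, 0, 0, -0.135],
  [1, 0, 0, 0, -0.135],
  [1, 0, 0, 0, -0.132],
  [1, 0, 0, 0, 0],
  [1, 0, 0, 0, 0],
])

```text
time_s: 10.88
tcp_pos: [0.5356, -0.2038, 0.1383]
tool_rot: [3.142, 0.0, 1.21]
ft_force: [-0.4, -0.4, -5.3]
grip_width: 0.0564
gripper_force: 65.6
```

```bash
python3 - <<'E'
from h import *
go(.5355,-.2035,.14,69.5)
p,d=grab('scene'); save(p[120:245,200:320],'s5.png',6)if 0 else save(p[135:235,220:320],'s5.png',6)
c=cloud('scene',p,d)
p2,d2=grab('top'); 
q=c[(d>0)&(c[...,2]>.1)&(c[...,2]<.15)&(np.hypot(c[...,0]-.5355,c[...,1]+.2035)<.07)&(p.sum(2)>250)];print(len(q),q.min(0),q.max(0))
E
```

```text
t 10.875 tcp [ 0.5356 -0.2038  0.1383] yaw 69.34 rot [3.1416e+00 1.0000e-04 1.2102e+00] grip 0.0564 F [-0.42 -0.43 -5.26] M [-0.036 -0.01  -0.056] q6 -0.123
shift cm [ 0.03 -0.02 -0.17] then turn -0.0028
421 [ 0.49396207 -0.23974277  0.10953052] [ 0.56802877 -0.18644684  0.14985234]
```

View pics/s5.png

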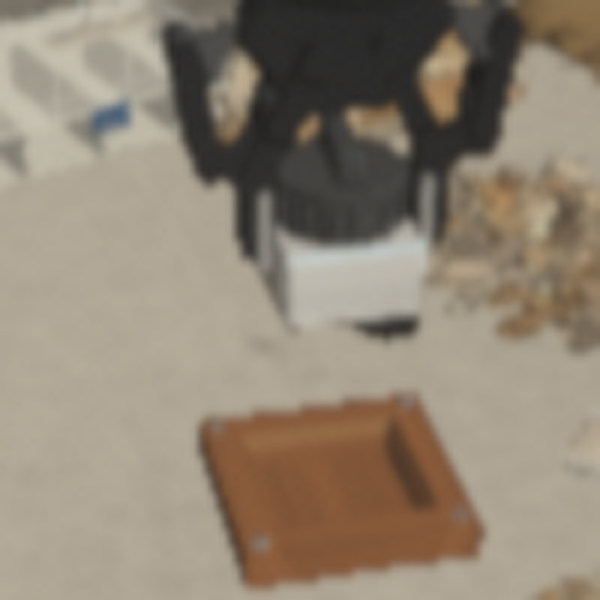

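The pot hangs level over the holder. Its front face spans about (280,250)-(430,240) at the top and (290,328)-(420,325) at the bottom, and I'll measure its offset along tool x.

```bash
python3 - <<'E'
from h import *
o=bot.get_obs();tc=o['tcp_pos'];yw=o['tool_rot'][2]
ex=np.array([np.cos(yw),np.sin(yw)]);ey=np.array([np.sin(yw),-np.cos(yw)])
S=np.load('/tmp/scene.npz');p,d=S['p'],S['d'];c=cloud('scene',p,d)
L=np.stack([(c[...,:2]-tc[:2])@ex,(c[...,:2]-tc[:2])@ey],-1)
m=(d>0)&(c[...,2]>.113)&(c[...,2]<.14)&(abs(L[...,1])<.024)&(abs(L[...,0])<.05)&(p.sum(2)>330)
q=L[m];print(len(q),'face x',np.median(q[:,0]),'slope deg',np.degrees(np.polyfit(q[:,1],q[:,0],1)[0]))
f=lambda U,V,z:onz('scene',(U+.5)/6-.5+220,(V+.5)/6-.5+135,z)[:2]
for U,V,z in[(280,250,.1432),(355,246,.1432),(428,241,.1432),(292,328,.1092),(355,327,.1092),(418,325,.1092)]:
    w=f(U,V,z)-tc[:2];print('ray',(w@ex).round(4),(w@ey).round(4))
s=np.array([f(*k,.02) for k in[(217,426),(406,401),(460,514),(260,543)]]);w=s.mean(0)-tc[:2];print('holder',s.mean(0),w@ex,w@ey)
# holder by depth, scene
h=cv2.cvtColor(p,cv2.COLOR_RGB2HSV)
m=(np.hypot(c[...,0]-.535,c[...,1]+.203)<.08)&(c[...,2]>.016)&(c[...,2]<.026)&(h[...,1]>110)
q=L[m];print('holder depth extents',q.min(0),q.max(0),(q.min(0)+q.max(0))/2, np.percentile(q,1,0),np.percentile(q,99,0))
E
```

```text
194 face x -0.026660884100702185 slope deg 0.04754630607983888
ray -0.0203 -0.0292
ray -0.0237 -0.0002
ray -0.0261 0.0284
ray -0.0238 -0.0251
ray -0.0285 -0.0008
ray -0.0324 0.0238
holder [ 0.53547436 -0.20314221] 0.00044698471223046573 -0.00029499217184518624
holder depth extents [-0.05246063 -0.05033338] [0.0481354  0.04753475] [-0.00216262 -0.00139931] [-0.05113079 -0.05009092] [0.04486091 0.04637062]
```

Call:
drive_tool([
  [1, -0.15, -0.02, 1, -0.003],
  [1, 0, 0, 1.5, 0],
  [1, 0, 0, 1.5, 0],
  [1, 0, 0, 1.5, 0],
  [1, 0, 0, 1.5, 0],
  [1, 0, 0, 1.0, 0],
  [1, 0, 0, 0.4, 0],
  [1, 0, 0, 0, 0],
])

```text
time_s: 11.98
tcp_pos: [0.5349, -0.2049, 0.0542]
tool_rot: [-3.141, 0.0, 1.216]
ft_force: [0.7, 0.7, -5.1]
grip_width: 0.0566
gripper_force: 65.5
```

```bash
python3 - <<'E'
from h import *
go(.5355,-.2035,.0351,69.5)
o=bot.get_obs();tc=o['tcp_pos'];yw=o['tool_rot'][2]
ex=np.array([np.cos(yw),np.sin(yw)]);ey=np.array([np.sin(yw),-np.cos(yw)])
p,d=grab('scene');c=cloud('scene',p,d);h=cv2.cvtColor(p,cv2.COLOR_RGB2HSV)
L=np.stack([(c[...,:2]-tc[:2])@ex,(c[...,:2]-tc[:2])@ey],-1)
m=(d>0)&(c[...,2]>.03)&(c[...,2]<.055)&(abs(L[...,1])<.024)&(abs(L[...,0])<.05)&(p.sum(2)>330)
q=L[m];print(len(q),'face x',np.median(q[:,0]),np.degrees(np.polyfit(q[:,1],q[:,0],1)[0]))
save(p[155:235,240:320],'s6.png',7.5)
E
```

```text
t 11.975 tcp [ 0.5349 -0.2049  0.0542] yaw 69.66 rot [-3.1415e+00  1.0000e-04  1.2158e+00] grip 0.0566 F [ 0.7   0.69 -5.08] M [-0.05  -0.026  0.   ] q6 -0.131
shift cm [0.15 0.   1.91] then turn 0.0028
155 face x -0.026567358598070013 -0.6001680228239367
```

View pics/s6.png

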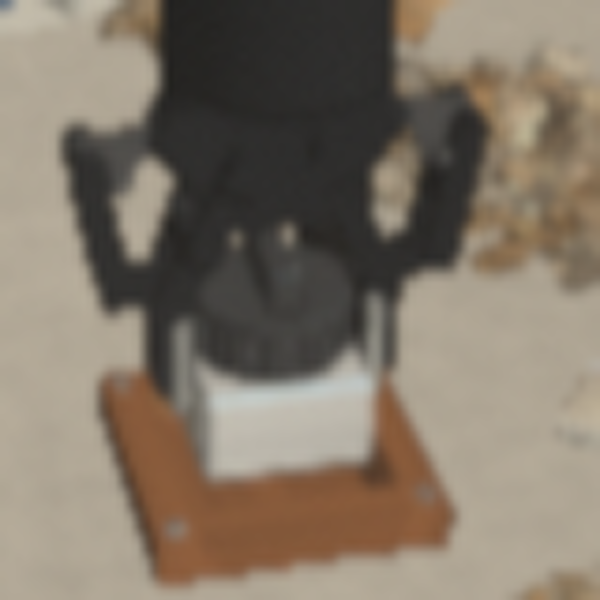

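```bash
python3 - <<'E'
from h import *
o=bot.get_obs();tc=o['tcp_pos'];yw=o['tool_rot'][2]
ex=np.array([np.cos(yw),np.sin(yw)]);ey=np.array([np.sin(yw),-np.cos(yw)])
f=lambda U,V,z:onz('scene',(U+.5)/7.5-.5+240,(V+.5)/7.5-.5+155,z)[:2]
for n,U,V,z in[('pot bl',210,478,.0251),('br',368,465,.0251),('pot tl',207,398,.0591),('pot tr',375,380,.0591),('screw fl',177,530,.02),('fr',425,493,.02),('bl',123,381,.02)]:
    w=f(U,V,z)-tc[:2];print(n,np.round([w@ex*1000,w@ey*1000],1))
E
```

```text
pot bl [-23.6 -27. ]
br [-28.1  25.8]
pot tl [-25.8 -28.6]
pot tr [-27.9  27. ]
screw fl [-42.1 -42.3]
fr [-40.5  42. ]
bl [ 45.1 -42.5]
```

Call:
drive_tool([
  [1, 0, 0, 0.4, 0],
  [1, 0, 0, 0.3, 0],
  [1, 0, 0, 0, 0],
])

```text
time_s: 12.4
tcp_pos: [0.5347, -0.2047, 0.0472]
tool_rot: [-3.141, 0.0, 1.216]
ft_force: [-0.5, -0.5, -5.5]
grip_width: 0.0566
gripper_force: 65.6
```

Call:
drive_tool([
  [1, 0, 0, 0.25, 0],
  [1, 0, 0, 0.2, 0],
  [1, 0, 0, 0, 0],
])

```text
time_s: 12.78
tcp_pos: [0.5347, -0.2048, 0.0426]
tool_rot: [-3.141, 0.0, 1.216]
ft_force: [0.0, -0.2, -3.8]
grip_width: 0.0569
gripper_force: 65.6
```

Call:
drive_tool([
  [1, 0, 0, 0.2, 0],
  [1, 0, 0, 0.2, 0],
  [1, 0, 0, 0, 0],
])

```text
time_s: 13.15
tcp_pos: [0.5347, -0.2048, 0.0386]
tool_rot: [-3.141, 0.0, 1.216]
ft_force: [-0.5, -0.4, -4.3]
grip_width: 0.0567
gripper_force: 65.6
```

Call:
drive_tool([
  [1, 0, 0, 0.15, 0],
  [1, 0, 0, 0.1, 0],
  [1, 0, 0, 0, 0],
])

```text
time_s: 13.52
tcp_pos: [0.5348, -0.2048, 0.0362]
tool_rot: [-3.141, 0.0, 1.216]
ft_force: [-0.3, -0.5, -5.3]
grip_width: 0.0566
gripper_force: 65.6
```

Call:
drive_tool([
  [1, 0, 0, 0.1, 0],
  [1, 0, 0, 0.05, 0],
  [1, 0, 0, 0, 0],
])

```text
time_s: 13.9
tcp_pos: [0.5349, -0.2049, 0.0352]
tool_rot: [3.141, 0.0, 1.216]
ft_force: [-0.2, 0.6, 1.4]
grip_width: 0.0566
gripper_force: 66.2
```

Call:
drive_tool([
  [-1, 0, 0, 0, 0],
  [-1, 0, 0, 0, 0],
  [-1, 0, 0, 0, 0],
  [-1, 0, 0, 0, 0],
  [-1, 0, 0, 0, 0],
  [-1, 0, 0, 0, 0],
  [-1, 0, 0, -1, 0],
  [-1, 0.2, 0, -1.5, 0],
  [-1, 0, 0, -1.5, 0],
  [-1, 0, 0, -0.8, 0],
  [-1, 0, 0, 0, 0],
])

```text
time_s: 15.28
tcp_pos: [0.5362, -0.2033, 0.084]
tool_rot: [3.139, 0.0, 1.216]
ft_force: [0.1, -0.2, -0.9]
grip_width: 0.0851
gripper_force: 0.0
```

```bash
python3 - <<'E'
from h import *
go(.5355,-.2035,.083,69.5)
o=bot.get_obs();tc=o['tcp_pos'];yw=o['tool_rot'][2]
ex=np.array([np.cos(yw),np.sin(yw)]);ey=np.array([np.sin(yw),-np.cos(yw)])
p,d=grab('scene');c=cloud('scene',p,d)
L=np.stack([(c[...,:2]-tc[:2])@ex,(c[...,:2]-tc[:2])@ey],-1)
m=(d>0)&(c[...,2]>.022)&(c[...,2]<.037)&(abs(L[...,1])<.024)&(abs(L[...,0])<.05)&(p.sum(2)>330)
q=L[m];print(len(q),'face x',np.median(q[:,0]),np.degrees(np.polyfit(q[:,1],q[:,0],1)[0]))
save(p[155:235,240:320],'s7.png',7.5)
E
```

```text
t 15.275 tcp [ 0.5362 -0.2033  0.084 ] yaw 69.66 rot [3.1395e+00 4.0000e-04 1.2159e+00] grip 0.0851 F [ 0.12 -0.21 -0.91] M [-0.037  0.009 -0.028] q6 -0.128
shift cm [-0.04 -0.06  0.1 ] then turn 0.0029
91 face x -0.0283106186843745 0.6221102505545646
```

View pics/s7.png

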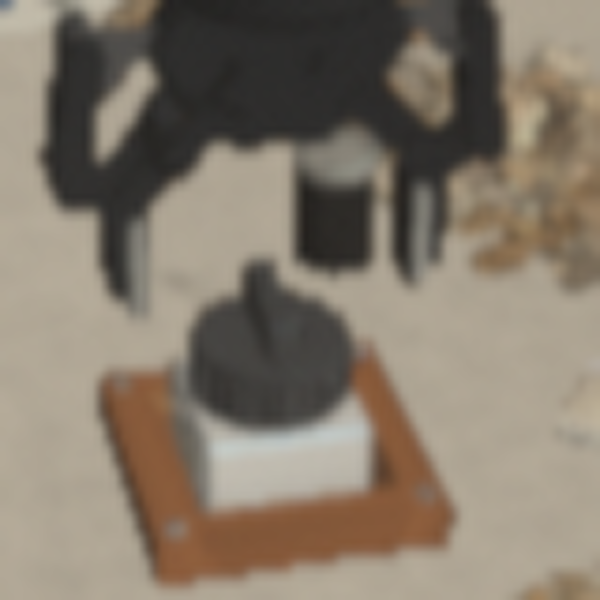

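The pot sits home and level in the pocket. The bar at about (262,300) lies between the open fingers (tips (135,310) and (415,280)), end-on to the camera. Closing on it.

Call:
drive_tool([
  [-1, 0.04, 0, 0.1, 0],
  [1, 0, 0, 0, 0],
  [1, 0, 0, 0, 0],
  [1, 0, 0, 0, 0],
  [1, 0, 0, 0, 0],
  [1, 0, 0, 0, 0],
  [1, 0, 0, 0, 0],
  [1, 0, 0, 0, 0],
  [1, 0, 0, 0, 0],
  [1, 0, 0, 0, 0],
  [1, 0, 0, 0, 0],
  [1, 0, 0, 0, 0],
  [1, 0, 0, 0, 0],
])

```text
time_s: 16.95
tcp_pos: [0.5358, -0.2026, 0.0819]
tool_rot: [3.141, 0.0, 1.216]
ft_force: [-0.5, 0.5, 3.6]
grip_width: 0.0104
gripper_force: 59.5
```

```bash
python3 -c "
from h import *
go(.5355,-.2035,.083,69.5)"
```

```text
t 16.95 tcp [ 0.5358 -0.2026  0.0819] yaw 69.66 rot [3.1413e+00 1.0000e-04 1.2158e+00] grip 0.0104 F [-0.51  0.53  3.59] M [0.001 0.098 0.061] q6 -0.127
shift cm [-0.09 -0.   -0.11] then turn 0.0028
```

Call:
drive_tool([
  [1, 0, 0, -0.03, 0],
  [1, 0, 0, 0, 0.06],
  [1, 0, 0, 0, 0.06],
  [1, 0, 0, 0, 0.06],
  [1, 0, 0, 0, 0],
])

```text
time_s: 17.58
tcp_pos: [0.5356, -0.2025, 0.082]
tool_rot: [-3.141, 0.0, 1.036]
ft_force: [-0.9, -0.2, 1.2]
grip_width: 0.01
gripper_force: 59.3
```

```bash
python3 -c "
from h import *
go(.5355,-.2035,.083,69.5)"
```

```text
t 17.575 tcp [ 0.5356 -0.2025  0.082 ] yaw 59.38 rot [-3.1413e+00  1.0000e-04  1.0364e+00] grip 0.01 F [-0.89 -0.17  1.18] M [-0.029 -0.029  0.005] q6 0.052
shift cm [-0.09  0.04 -0.1 ] then turn -0.1766
```

Call:
drive_tool([
  [1, 0, 0, 0, 0.05],
  [1, 0, 0, 0, 0.05],
  [1, 0, 0, 0, 0],
])

```text
time_s: 17.95
tcp_pos: [0.5355, -0.2025, 0.082]
tool_rot: [-3.141, 0.0, 0.937]
ft_force: [0.5, 0.0, 0.8]
grip_width: 0.0103
gripper_force: 59.2
```

```bash
python3 -c "
from h import *
go(.5355,-.2035,.083,69.5)"
```

```text
t 17.95 tcp [ 0.5355 -0.2025  0.082 ] yaw 53.7 rot [-3.1412e+00  2.0000e-04  9.3720e-01] grip 0.0103 F [0.48 0.02 0.79] M [ 0.043  0.015 -0.012] q6 0.152
shift cm [-0.08  0.06 -0.1 ] then turn -0.2758
```

Call:
drive_tool([
  [1, 0, 0, 0, 0.04],
  [1, 0, 0, 0, 0.04],
  [1, 0, 0, 0, 0],
])

```text
time_s: 18.32
tcp_pos: [0.5355, -0.2025, 0.0819]
tool_rot: [-3.141, 0.0, 0.858]
ft_force: [-1.2, 0.6, -0.7]
grip_width: 0.0103
gripper_force: 59.1
```

```bash
python3 -c "
from h import *
go(.5355,-.2035,.083,69.5)"
```

```text
t 18.325 tcp [ 0.5355 -0.2025  0.0819] yaw 49.14 rot [-3.1412e+00  2.0000e-04  8.5760e-01] grip 0.0103 F [-1.19  0.61 -0.72] M [-0.011 -0.039 -0.022] q6 0.231
shift cm [-0.08  0.06 -0.11] then turn -0.3554
```

Call:
drive_tool([
  [1, 0, 0, 0, 0.04],
  [1, 0, 0, 0, 0.04],
  [1, 0, 0, 0, 0],
])

```text
time_s: 18.7
tcp_pos: [0.5355, -0.2025, 0.082]
tool_rot: [-3.141, 0.0, 0.778]
ft_force: [-0.1, 0.5, -0.6]
grip_width: 0.0103
gripper_force: 59.0
```

```bash
python3 -c "
from h import *
go(.5355,-.2035,.083,69.5)"
```

```text
t 18.7 tcp [ 0.5355 -0.2025  0.082 ] yaw 44.56 rot [-3.1412e+00  2.0000e-04  7.7760e-01] grip 0.0103 F [-0.06  0.52 -0.6 ] M [ 0.016  0.038 -0.02 ] q6 0.311
shift cm [-0.07  0.07 -0.1 ] then turn -0.4354
```

Call:
drive_tool([
  [1, 0, 0, 0, 0.04],
  [1, 0, 0, 0, 0.04],
  [1, 0, 0, 0, 0.04],
  [1, 0, 0, 0, 0],
])

```text
time_s: 19.2
tcp_pos: [0.5355, -0.2025, 0.0819]
tool_rot: [-3.141, 0.0, 0.658]
ft_force: [-0.6, 0.3, -1.0]
grip_width: 0.0103
gripper_force: 59.0
```

```bash
python3 -c "
from h import *
go(.5355,-.2035,.083,69.5)"
```

```text
t 19.2 tcp [ 0.5355 -0.2025  0.0819] yaw 37.68 rot [-3.1412e+00  3.0000e-04  6.5770e-01] grip 0.0103 F [-0.6   0.32 -1.03] M [0.022 0.073 0.056] q6 0.431
shift cm [-0.07  0.08 -0.11] then turn -0.5553
```

32° with no resistance, so this is the undoing direction. Turning on to about 80°.

Call:
drive_tool([
  [1, 0, 0, 0, 0.07],
  [1, 0, 0, 0, 0.07],
  [1, 0, 0, 0, 0.07],
  [1, 0, 0, 0, 0.07],
  [1, 0, 0, 0, 0.07],
  [1, 0, 0, 0, 0.07],
  [1, 0, 0, 0, 0.07],
  [1, 0, 0, 0, 0.07],
  [1, 0, 0, 0, 0.07],
  [1, 0, 0, 0, 0.07],
  [1, 0, 0, 0, 0.07],
  [1, 0, 0, 0, 0.07],
  [1, 0, 0, 0, 0],
])

```text
time_s: 20.82
tcp_pos: [0.5355, -0.2025, 0.082]
tool_rot: [3.142, 0.0, -0.182]
ft_force: [0.4, 0.5, -1.0]
grip_width: 0.0104
gripper_force: 58.9
```

```bash
python3 -c "
from h import *
go(.5355,-.2035,.083,69.5)"
```

```text
t 20.825 tcp [ 0.5355 -0.2025  0.082 ] yaw -10.43 rot [ 3.1416e+00  4.0000e-04 -1.8200e-01] grip 0.0104 F [ 0.37  0.45 -1.05] M [ 0.006 -0.02   0.035] q6 1.271
shift cm [ 0.01  0.1  -0.1 ] then turn -1.395
```

Call:
drive_tool([
  [1, 0, 0, -0.1, 0],
  [1, 0, 0, -0.1, 0],
  [1, 0, 0, -0.1, 0],
  [1, 0, 0, 0, 0],
])

```text
time_s: 21.32
tcp_pos: [0.5358, -0.2026, 0.0852]
tool_rot: [3.141, -0.0, -0.184]
ft_force: [0.4, -0.2, -1.5]
grip_width: 0.0105
gripper_force: 58.9
```

Call:
drive_tool([
  [1, 0, 0, -0.3, 0],
  [1, 0, 0, -0.5, 0],
  [1, 0, 0, -0.8, 0],
  [1, 0, 0, -1, 0],
  [1, 0, 0, -1, 0],
  [1, 0, 0, -1, 0],
  [1, 0, 0, -1, 0],
  [1, 0, 0, -1, 0],
  [1, 0, 0, -1, 0],
  [1, 0, 0, -1, 0],
  [1, 0, 0, -1, 0],
  [1, 0, 0, -0.6, 0],
  [1, 0, 0, -0.4, 0],
  [1, 0, 0, -0.2, 0],
  [1, 0, 0, 0, 0],
  [1, 0, 0, 0, 0],
  [1, 0, 0, 0, 0],
  [1, 0, 0, 0, 0],
])

```text
time_s: 23.58
tcp_pos: [0.5357, -0.2026, 0.193]
tool_rot: [3.142, 0.0, -0.184]
ft_force: [0.1, 0.7, -1.6]
grip_width: 0.0103
gripper_force: 58.9
```

```bash
python3 - <<'E'
from h import *
go(.5355,-.2035,.083,69.5)
S=np.load('/tmp/scene.npz');c0=cloud('scene',S['p'],S['d'])
p,d=grab('scene');c=cloud('scene',p,d);t=np.array([.5355,-.2035])
for n,k,pp,dd in(('before',c0,S['p'],S['d']),('after',c,p,d)):
    r=np.hypot(*(k[...,:2]-t).transpose(2,0,1))
    m=(dd>0)&(r<.045)&(k[...,2]>.022)&(k[...,2]<.037)&(pp.sum(2)>330)
    print(n,m.sum(),np.median(k[m],0))
m=(d>0)&(np.hypot(*(c[...,:2]-t).transpose(2,0,1))<.045)
for a,b in((.037,.045),(.045,.075),(.075,.13),(.13,.16),(.16,.2)): print(a,b,(m&(c[...,2]>a)&(c[...,2]<=b)).sum())
m2=m&(c[...,2]>.13);print('cap rim min z',np.sort(c[m2][:,2])[:5])
E
```

```text
t 23.575 tcp [ 0.5357 -0.2026  0.193 ] yaw -10.56 rot [ 3.1415e+00  2.0000e-04 -1.8420e-01] grip 0.0103 F [ 0.06  0.68 -1.61] M [ 0.007  0.03  -0.036] q6 1.273
shift cm [-0.    0.09 11.  ] then turn -1.3972Traceback (most recent call last):
  File "<stdin>", line 5, in <module>
    return format.read_array(
           ~~~~~~~~~~~~~~~~~^
        bytes,
        ^^^^^^
    ...<2 lines>...
        max_header_size=self.max_header_size
        ^^^^^^^^^^^^^^^^^^^^^^^^^^^^^^^^^^^^
    )
    ^
    data = _read_bytes(fp, read_size, "array data")
    r = fp.read(size - len(data))
    data = self._read1(n)
    self._update_crc(data)
    ~~~~~~~~~~~~~~~~^^^^^^
    raise BadZipFile("Bad CRC-32 for file %r" % self.name)
zipfile.BadZipFile: Bad CRC-32 for file 'p.npy'
```

```bash
python3 - <<'E'
from h import *
p,d=grab('scene');k=cloud('scene',p,d);t=np.array([.5355,-.2035])
r=np.hypot(k[...,0]-t[0],k[...,1]-t[1])
ex=np.array([np.cos(1.216),np.sin(1.216)]);ey=np.array([ex[1],-ex[0]])
L=np.stack([(k[...,:2]-t)@ex,(k[...,:2]-t)@ey],-1)
m=(d>0)&(k[...,2]>.022)&(k[...,2]<.036)&(abs(L[...,1])<.024)&(abs(L[...,0])<.04)&(p.sum(2)>330)
q=L[m];print(len(q),'face x',np.median(q[:,0]),np.degrees(np.polyfit(q[:,1],q[:,0],1)[0]))
m=(d>0)&(r<.045)
for a,b in((.037,.045),(.045,.065),(.065,.13),(.13,.16),(.16,.2)):
    w=m&(k[...,2]>a)&(k[...,2]<=b); print(a,b,w.sum(),np.median(k[w],0).round(4) if w.any() else '')
print('cap rim',np.sort(k[m&(k[...,2]>.12)][:,2])[:5])
E
```

```text
87 face x -0.027752728203715448 -0.25026107288155364
0.037 0.045 180 [ 0.5249 -0.217   0.0401]
0.045 0.065 152 [ 0.531  -0.2061  0.0472]
0.065 0.13 0 
0.13 0.16 58 [ 0.5205 -0.2229  0.1566]
0.16 0.2 379 [ 0.5251 -0.2147  0.1755]
cap rim [0.15252969 0.15269179 0.15278119 0.15314359 0.15327011]
```

```bash
python3 -c "
from workcell import bot
print(bot.finish_job())"
```

```text
the job is handed in; nothing more can be done
None
```

The job is handed in: the pot stands home in the holder's pocket. Its cap turned freely about 80° clockwise from above without touching the stop, and the gripper holds it upright and still, rim about 9 cm above the neck.

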